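# Put the sockets back in their tray by size

## Task

Put the five loose wrench sockets back in the socket tray in order of size, the smallest in the compartment next to the hanging loop and the largest at the far end, one to each compartment. Stand every socket flat on its compartment's floor with the wrench opening up, set it down rather than drop it, and let go.

Things in the scene. Friction and masses are not known exactly. Their poses are not given: they have to be found in the camera images.
- socket_1: The smallest of five plain chromed-steel wrench sockets, round, 22 mm outside diameter, 34 mm tall, about 70 g (varies), standing upright on the bench with its wrench opening (a dark hexagon) upward. Origin: centre of its underside; z up its axis.
- socket_2: The second smallest of five plain chromed-steel wrench sockets, round, 28 mm outside diameter, 38 mm tall, about 100 g (varies), standing upright on the bench with its wrench opening (a dark hexagon) upward. Origin: centre of its underside; z up its axis.
- socket_3: The middle-sized of five plain chromed-steel wrench sockets, round, 34 mm outside diameter, 43 mm tall, about 150 g (varies), standing upright on the bench with its wrench opening (a dark hexagon) upward. Origin: centre of its underside; z up its axis.
- socket_4: The second largest of five plain chromed-steel wrench sockets, round, 41 mm outside diameter, 49 mm tall, about 240 g (varies), standing upright on the bench with its wrench opening (a dark hexagon) upward. Origin: centre of its underside; z up its axis.
- socket_5: The largest of five plain chromed-steel wrench sockets, round, 48 mm outside diameter, 56 mm tall, about 360 g (varies), standing upright on the bench with its wrench opening (a dark hexagon) upward. Origin: centre of its underside; z up its axis.
- slot_1: The smallest compartment of the black and grey socket tray, next to the steel hanging loop, at the small end of the row: a shallow open square cup, 38 mm square inside, walls 2 mm thick rising 6 mm above its floor. Origin: centre of its floor, 6 mm above the bench; z up, y along the row towards the loop. Tray fixed to the bench, turned any way; its five touching cups form one straight row.
- slot_2: The second smallest compartment of the black and grey socket tray, second from the hanging loop: a shallow open square cup, 44 mm square inside, walls 2 mm thick rising 6 mm above its floor. Origin: centre of its floor, 6 mm above the bench; z up, y along the row towards the loop. Tray fixed to the bench, turned any way; its five touching cups form one straight row.
- slot_3: The middle-sized compartment of the black and grey socket tray, in the middle of the row: a shallow open square cup, 50 mm square inside, walls 2 mm thick rising 6 mm above its floor. Origin: centre of its floor, 6 mm above the bench; z up, y along the row towards the loop. Tray fixed to the bench, turned any way; its five touching cups form one straight row.
- slot_4: The second largest compartment of the black and grey socket tray, fourth from the hanging loop: a shallow open square cup, 57 mm square inside, walls 2 mm thick rising 6 mm above its floor. Origin: centre of its floor, 6 mm above the bench; z up, y along the row towards the loop. Tray fixed to the bench, turned any way; its five touching cups form one straight row.
- slot_5: The largest compartment of the black and grey socket tray, at the end of the row farthest from the hanging loop: a shallow open square cup, 64 mm square inside, walls 2 mm thick rising 6 mm above its floor. Origin: centre of its floor, 6 mm above the bench; z up, y along the row towards the loop. Tray fixed to the bench, turned any way; its five touching cups form one straight row.
Things that resemble listed ones, but are neither listed nor needed, are in the scene too. What is shaped like the socket_1 but green or orange is not meant.

How it is judged:
At the end, for the whole second after the job is handed in: Each socket stands inside its own compartment (its axis within 12 mm of the compartment's centre, its underside within 3 mm of the compartment's floor height), upright with the opening up (within 0.1 rad), released and at rest (horizontal distance between socket_1 and slot_1 below 0.012 m and z of socket_1 in the frame of slot_1 between -0.003 and 0.003 m and angle between each of socket_1, socket_2, socket_3, socket_4, socket_5's own z axis and vertical below 0.1 rad and linear speed of each of socket_1, socket_2, socket_3, socket_4, socket_5 below 0.02 m/s and contact force between each of socket_1, socket_2, socket_3, socket_4, socket_5 and the fingers below 0.05 N and horizontal distance between socket_2 and slot_2 below 0.012 m and z of socket_2 in the frame of slot_2 between -0.003 and 0.003 m and horizontal distance between socket_3 and slot_3 below 0.012 m and z of socket_3 in the frame of slot_3 between -0.003 and 0.003 m and horizontal distance between socket_4 and slot_4 below 0.012 m and z of socket_4 in the frame of slot_4 between -0.003 and 0.003 m and horizontal distance between socket_5 and slot_5 below 0.012 m and z of socket_5 in the frame of slot_5 between -0.003 and 0.003 m); the robot touches nothing.
It fails at once if a socket is dropped from more than about 2 cm or thrown (it moves faster than 0.65 m/s with no finger touching it) ((linear speed of socket_1 above 0.65 m/s and contact force between socket_1 and the fingers below 0.05 N) or (linear speed of socket_2 above 0.65 m/s and contact force between socket_2 and the fingers below 0.05 N) or (linear speed of socket_3 above 0.65 m/s and contact force between socket_3 and the fingers below 0.05 N) or (linear speed of socket_4 above 0.65 m/s and contact force between socket_4 and the fingers below 0.05 N) or (linear speed of socket_5 above 0.65 m/s and contact force between socket_5 and the fingers below 0.05 N)).
It also fails if it takes over 112 s, if anything falls off the work surface, if the arm or the gripper's body presses on something with over 40 N, if the wrist force passes 120 N, or if a joint passes its speed limit or range.

## Robot

A 6-joint arm with a two-finger parallel gripper is mounted at the origin on the work surface. World frame = base frame: x ahead of the robot, y to its left, z up, the work surface at z = 0. Lengths are in m, angles in rad, forces in N, time in s.
With the tool pointing down it reaches from about 0.425 to 0.95 m from the base axis. Payload 14.7 kg.
Tool frame: the origin (TCP) lies at the very end of the fingers, on their centre line; the grasp point (between the pads) lies 19 mm behind it (manip.grip_point_offset is the distance from the TCP to the grasp point, in m); z points along the fingers, y is the line along which they close (so a half turn about z gives the same grasp; the last joint's range is limited). The gripper opens to 85 mm and grips with 20 to 120 N. Pads are 22 mm wide; open, the fingers measure 114 mm over their backs; the gripper's body (76 mm by 85 mm) begins 54 mm behind the grasp point. The pads swing forward as they close: fully open they stand 13 mm farther back than shut.
Start: joints at [1.245, 0.48, 1.596, -0, 1.065, -0.047], TCP at [0.179, 0.625, 0.231] pointing down, gripper open.
Joint ranges: [-2.75, 2.75], [-0.82, 2.05], [0.23, 2.67], [-1.56, 4.7], [0.09, 2.69], [-2.92, 2.92]. Speed limits (rad/s): [1.89, 1.89, 2.39, 3.01, 3.01, 3.01].

## Interface

Orientations are given as a unit quaternion [w, x, y, z].
In Python, from workcell import manip, inverse_kinematics, viewer, readout gives the robot as it stands. Calls block until the motion is done:
- manip.reach(position, orientation): joint-space move of the TCP to a pose.
- manip.servo_line(position, orientation=None, max_speed=0.15): straight line of the TCP; orientation=None keeps the orientation; max_speed is the mean speed in m/s.
- manip.move_joints(angles): joint-space move.
- manip.gripper_to(opening, grasp_force=None): opening from 0.0 (shut) to 1.0 (fully open); grasp_force is the grip in N (None keeps the last); returns when the fingers have stopped.
- manip.sleep(seconds).
- inverse_kinematics(position, orientation): joint angles nearest the present ones, or None.
- viewer.snapshot(name): name is "side" or "top"; returns a dict with "pixels" (400x640x3 uint8, blue, green, red), "K" (3x3 intrinsics, pixels), "k1" (the pictures are not rectified: a ray, as slopes to the right and down, at radius r is drawn at 1 + k1 r^2 times it, then the intrinsics apply), "xyz" and "rotation" of the camera in the world. Camera axes: x right, y up, looking along -z (the intrinsics and any distortion apply to the point x, -y, -z); pixel columns grow to the right and rows downward; lengths in m; the calibration is good to about 2 mm. A picture is of the moment at which its call begins. There is no depth.
A pose or a line that the arm cannot do raises manip.Unreachable and nothing moves.
- manip.hand_in(): hands the job in; it is judged then, once.
Trained networks look in a picture, given as the dict that the camera call returned (one of the last four; its "shot" number tells which), for a name from the list of things; names that differ only in an ending like _2 or _b are one class to them, and where a whole thing is asked for, a point or a joint stands for the part that bears it (a point fixed in the world has none). Each returns a list of dicts, best first, with "conf" (0 to 1); they miss things now and then, are a little off and sometimes report something else, mostly with a low value. They report only what shows in the picture. A call takes as long as a camera call. They do not tell look-alikes from the thing itself.
- viewer.regions_of(query, picture): "pixels" (400x640 bool, what is visible of it) and "extent" ([left, top, width, height] in pixels, round what is visible of it).
Readings, each from a call of its own:
- readout.get_clock(): time.
- readout.get_joint_pos(): joint angles.
- readout.get_joint_velocities(): joint speeds.
- readout.get_joint_torque(): joint torques, N m.
- readout.get_position(): TCP position.
- readout.get_ee_rot(): TCP orientation.
- readout.get_force(): force on the tool from outside, world axes, zero at the start.
- readout.get_moment(): the same for the moment, N m.
- readout.get_finger_gap(): opening from 0.0 (shut) to 1.0 (fully open).
- readout.get_grip_force(): force on a finger pad.
Only numpy, scipy, OpenCV 4.12 (cv2) and the standard library are available. Lean on these libraries where they do the work, as an engineer would, in place of code of your own. Each camera call takes 0.05 s, during which the arm holds its last target. There are 200 camera calls.

## Working session

There is one attempt and no reset: what is moved stays moved. The work goes in short steps, each a Python script; the robot and the scene stay as the last script left them, time stands still between calls to the robot, and variables do not carry over. Pictures are saved under pics/ and viewed, at most 14 in all, crops included, and the job is handed in when it is done.

```bash
ls; mkdir -p pics
python3 - <<'E'
from workcell import manip, viewer, readout
import cv2
for n in ("top","side"):
    s=viewer.snapshot(n); cv2.imwrite(f"pics/{n}0.png",s["pixels"])
    print(n,s["K"],s["k1"],s["xyz"],s["rotation"])
    for q in ("socket_1","slot_1"):
        for r in viewer.regions_of(q,s): print(q,round(r["conf"],2),r["extent"])
print(readout.get_clock(),readout.get_ee_rot(),manip.grip_point_offset)
E
```

```text
pics
top [[505.84825219   0.         316.24788228]
 [  0.         505.84825219 195.3104777 ]
 [  0.           0.           1.        ]] 0.020473356232486764 [0.35830532 0.03329259 1.2402574 ] [-0.69762933 -0.04781515  0.05610849  0.7126562 ]
socket_1 0.75 [216.3, 239.8, 19.0, 14.4]
socket_1 0.71 [462.9, 212.5, 15.7, 13.8]
socket_1 0.7 [417.0, 225.2, 19.6, 18.7]
socket_1 0.7 [429.8, 173.1, 26.9, 23.6]
socket_1 0.6 [159.6, 243.0, 11.2, 9.0]
socket_1 0.54 [165.2, 211.9, 15.7, 13.1]
socket_1 0.41 [136.6, 201.2, 13.4, 11.5]
slot_1 0.87 [305.1, 180.3, 28.5, 27.8]
slot_1 0.84 [327.3, 148.2, 20.5, 15.8]
slot_1 0.79 [330.7, 130.4, 16.1, 17.9]
slot_1 0.61 [291.6, 201.7, 34.9, 35.1]
side [[451.71840004   0.         314.49935974]
 [  0.         451.71840004 199.41079302]
 [  0.           0.           1.        ]] -0.07452292411855742 [0.27364615 0.90189412 0.56897762] [-0.13164438 -0.07444902  0.49322947  0.8566515 ]
socket_1 0.88 [336.2, 255.1, 19.5, 25.4]
socket_1 0.77 [318.2, 311.5, 14.1, 23.6]
socket_1 0.73 [280.0, 296.6, 10.7, 23.5]
socket_1 0.73 [331.8, 137.9, 18.3, 23.4]
socket_1 0.72 [372.7, 153.2, 16.3, 22.6]
socket_1 0.7 [249.8, 321.6, 16.7, 22.4]
slot_1 0.96 [317.4, 203.9, 39.0, 23.4]
slot_1 0.92 [301.3, 197.9, 31.7, 21.5]
slot_1 0.59 [269.5, 186.6, 26.2, 14.8]
slot_1 0.58 [283.8, 191.0, 31.9, 15.9]
slot_1 0.43 [261.7, 183.7, 19.1, 10.5]
0.3 [-5.57051396e-05  1.38947520e-01  9.90299726e-01 -1.90439157e-04] 0.0187
```

View pics/top0.png

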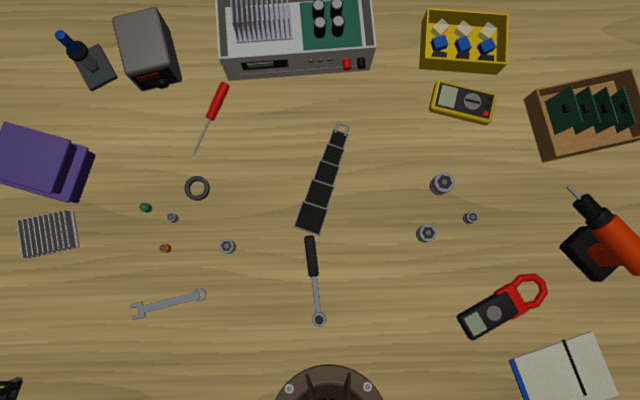

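View pics/side0.png

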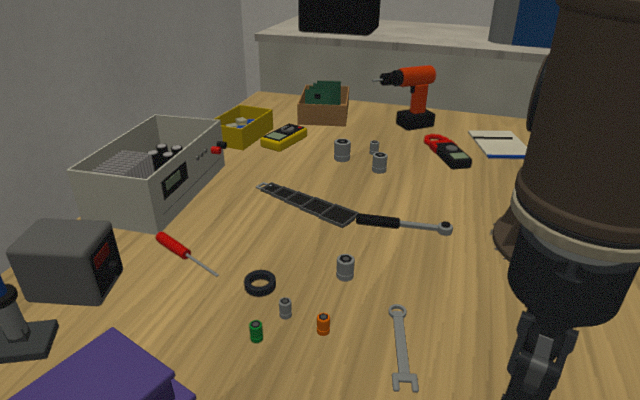

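The top view shows silver sockets at (442,184), (427,233), (471,217), (227,246) and (172,217). The look-alikes are a green one at (145,207), an orange one at (165,248) and a black ring at (197,187). The tray's loop is at (342,128) and its big end at (311,219). I'll take the five silver ones, and next fit position and size from both views and check with a close crop.

```bash
cat > vis.py <<'E'
import numpy as np, cv2
from scipy.optimize import least_squares
from scipy.spatial.transform import Rotation as R
D=[.022,.028,.034,.041,.048]; H=[.034,.038,.043,.049,.056]; IN=[.038,.044,.050,.057,.064]
# slot centre offset along +y (to loop) from slot_5's outer end
out=[i+.004 for i in IN]
OFF=[sum(out[i+1:])+out[i]/2 for i in range(5)]
def rot(s):
    q=s["rotation"]; return R.from_quat([q[1],q[2],q[3],q[0]])
def proj(s,P):
    c=rot(s).inv().apply(np.atleast_2d(P)-s["xyz"]); u=np.c_[c[:,0],-c[:,1]]/-c[:,2:3]
    u=u*(1+s["k1"]*(u**2).sum(1,keepdims=True)); K=s["K"]
    return np.c_[u[:,0]*K[0,0]+K[0,2],u[:,1]*K[1,1]+K[1,2]]
def unproj(s,px,z):
    f=lambda p: proj(s,[p[0],p[1],z])[0]-px
    return least_squares(f,[.55,0]).x
T=np.linspace(0,2*np.pi,40,endpoint=False)
def cyl(x,y,d,h):
    ring=np.c_[x+d/2*np.cos(T),y+d/2*np.sin(T)]
    return np.r_[np.c_[ring,0*T],np.c_[ring,0*T+h]]
def moments(pts):   # centroid and area of the convex silhouette
    m=cv2.moments(cv2.convexHull(pts.astype(np.float32)))
    return np.array([m["m10"]/m["m00"],m["m01"]/m["m00"]]),m["m00"]
E
cat > a.py <<'E'
from workcell import viewer
import pickle
from vis import *
S={n:viewer.snapshot(n) for n in("top","side")}
G={n:{q:viewer.regions_of(q,S[n]) for q in("socket_1","slot_1")} for n in S}
pickle.dump((S,G),open("s.pkl","wb"))
obs={n:[] for n in S}
for n in S:
    for r in G[n]["socket_1"]:
        m=r["pixels"]; hsv=cv2.cvtColor(S[n]["pixels"],cv2.COLOR_BGR2HSV)[m]
        ys,xs=np.nonzero(m); obs[n].append((xs.mean()+.5,ys.mean()+.5,m.sum(),np.median(hsv[:,1]),r["conf"]))
    print(n,np.round(obs[n],1).tolist())
    print(n,"slots",[(np.round(np.argwhere(r["pixels"]).mean(0)[::-1]+.5,1).tolist(),int(r["pixels"].sum())) for r in G[n]["slot_1"]])
for o in obs["top"]:
    for k in range(5):
        f=lambda p: moments(proj(S["top"],cyl(*p,D[k],H[k])))[0]-o[:2]
        p=least_squares(f,[.55,0],diff_step=1e-3).x
        c,a=moments(proj(S["top"],cyl(*p,D[k],H[k]))); cs,as_=moments(proj(S["side"],cyl(*p,D[k],H[k])))
        j=min(obs["side"],key=lambda v:np.hypot(v[0]-cs[0],v[1]-cs[1]))
        print(np.round(o[:2],0),k+1,np.round(p,3),"top area %.0f/%.0f"%(o[2],a),"side area %.0f/%.0f"%(j[2],as_),"side err",np.round(j[:2]-cs,1))
t=S["top"]["pixels"]
def crop(x,y,w,h,k): return cv2.resize(t[y:y+h,x:x+w],None,fx=k,fy=k,interpolation=cv2.INTER_CUBIC)
cv2.imwrite("pics/crop1.png",np.vstack([np.hstack([crop(400,160,90,90,3),crop(130,180,130,90,3)]),crop(280,115,220,110,3)]))
E
python3 a.py
```

```text
top [[426.1, 233.7, 317.0, 22.0, 0.8], [442.1, 183.9, 368.0, 20.0, 0.8], [228.1, 246.8, 216.0, 24.0, 0.8], [172.3, 217.8, 80.0, 18.0, 0.6], [164.7, 248.4, 100.0, 194.5, 0.5], [470.9, 217.8, 160.0, 20.0, 0.5]]
top slots [([339.1, 139.4], 231), ([332.9, 155.4], 365), ([326.5, 173.6], 485), ([311.1, 218.6], 760), ([319.6, 194.4], 540)]
side [[342.2, 150.1, 358.0, 17.0, 0.9], [323.0, 324.3, 250.0, 232.0, 0.8], [256.6, 332.1, 257.0, 174.0, 0.8], [379.8, 163.2, 304.0, 17.0, 0.7], [345.7, 268.3, 480.0, 17.0, 0.7], [285.3, 308.7, 250.0, 15.0, 0.6], [374.5, 147.2, 112.0, 15.0, 0.5]]
side slots [([299.2, 199.8], 329), ([283.6, 193.5], 196), ([317.1, 206.8], 344), ([338.6, 215.8], 523), ([270.4, 188.7], 153)]
[426. 234.] 1 [ 0.44  -0.247] top area 317/95 side area 304/107 side err [ 0.1 -1.4]
[426. 234.] 2 [ 0.44  -0.246] top area 317/149 side area 304/157 side err [ 0.  -0.9]
[426. 234.] 3 [ 0.44  -0.245] top area 317/216 side area 304/219 side err [-0.1 -0.2]
[426. 234.] 4 [ 0.439 -0.244] top area 317/310 side area 304/306 side err [-0.2  0.7]
[426. 234.] 5 [ 0.439 -0.243] top area 317/425 si
[... 1446 characters left out ...]
side err [-1.4  1.4]
[165. 248.] 3 [0.418 0.381] top area 100/236 side area 250/627 side err [-1.6  2.8]
[165. 248.] 4 [0.418 0.38 ] top area 100/339 side area 250/882 side err [-1.9  4.6]
[165. 248.] 5 [0.418 0.378] top area 100/464 side area 250/1196 side err [-2.3  6.6]
[471. 218.] 1 [ 0.476 -0.358] top area 160/106 side area 112/92 side err [ 0.2 -0.6]
[471. 218.] 2 [ 0.476 -0.357] top area 160/164 side area 112/134 side err [ 0.1 -0.1]
[471. 218.] 3 [ 0.476 -0.356] top area 160/236 side area 112/187 side err [0.  0.5]
[471. 218.] 4 [ 0.476 -0.355] top area 160/339 side area 112/261 side err [-0.1  1.3]
[471. 218.] 5 [ 0.475 -0.353] top area 160/464 side area 112/353 side err [-0.2  2.1]
```

View pics/crop1.png

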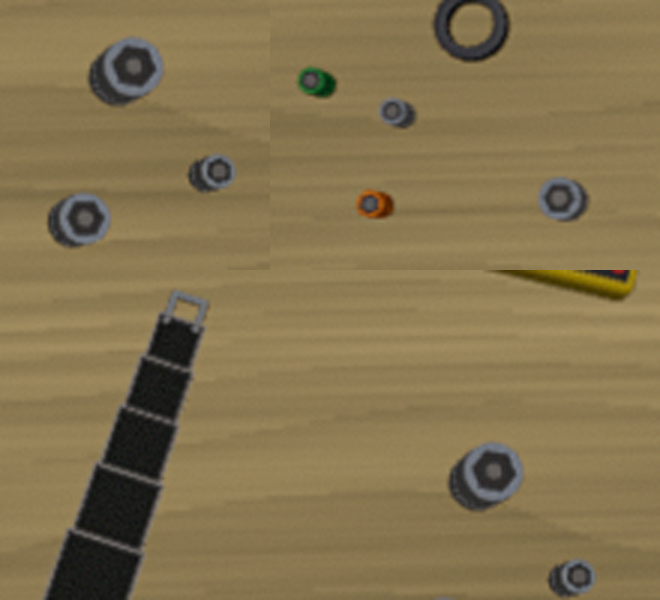

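Sizes are clear from area and agreement between the views: s5 (442,184), s4 (427,233), s3 (227,246), s2 (471,217) and s1 (172,217). The crop confirms chrome against green and orange, and the loop at the small end of the tray. Next: joint fit of the poses, then the first pick.

```bash
cat > fit.py <<'E'
import pickle,json
from vis import *
S,G=pickle.load(open("s.pkl","rb"))
def cents(n,q): return np.array([np.argwhere(r["pixels"]).mean(0)[::-1]+.5 for r in G[n][q]])
guess=[(.491,.366),(.476,-.357),(.418,.230),(.439,-.244),(.559,-.289)]
soc=[]
for k,g in enumerate(guess):
    pr=lambda p,n: moments(proj(S[n],cyl(*p,D[k],H[k])))[0]
    o={n:min(cents(n,"socket_1"),key=lambda v:np.linalg.norm(v-pr(g,n))) for n in S}
    r=least_squares(lambda p:np.r_[pr(p,"top")-o["top"],pr(p,"side")-o["side"]],g,diff_step=1e-3)
    soc.append(r.x.tolist()); print(k+1,np.round(r.x,4),np.round(r.fun,2))
o={n:cents(n,"slot_1") for n in S}
o["top"]=o["top"][np.argsort(o["top"][:,1])]; o["side"]=o["side"][np.argsort(o["side"][:,1])]
def centres(p): return np.array([[p[0]+(f-OFF[2])*np.cos(p[2]),p[1]+(f-OFF[2])*np.sin(p[2]),.006] for f in OFF])
def slotm(p,n):
    e=np.array([np.cos(p[2]),np.sin(p[2]),0]); f=np.array([-e[1],e[0],0]); c=centres(p)
    return np.array([moments(proj(S[n],[c[i]+[0,0,.006]+a*out[i]/2*e+b*out[i]/2*f for a in(-1,1) for b in(-1,1)]))[0] for i in range(5)])
p0=[*unproj(S["top"],o["top"][2],.01),0]; d=unproj(S["top"],o["top"][0],.01)-unproj(S["top"],o["top"][4],.01); p0[2]=np.arctan2(d[1],d[0])
for ns in(["top"],["top","side"]):
    r=least_squares(lambda p:np.concatenate([(slotm(p,n)-o[n]).ravel() for n in ns]),p0,diff_step=1e-3); print(ns,np.round(r.x,4),np.round(r.fun,1))
json.dump(dict(soc=soc,slot=centres(r.x)[:,:2].tolist(),th=r.x[2]),open("fit.json","w")); print(np.round(centres(r.x),3).tolist())
E
python3 fit.py
cat > pick.py <<'E'
import json,sys
from workcell import manip,inverse_kinematics as ik,readout
from vis import *
F=json.load(open("fit.json")); HT=[.010,.010,.011,.013,.015]; ZT=.15
def q(psi):
    a=(R.from_euler("z",psi)*R.from_euler("x",np.pi)).as_quat(); return [a[3],a[0],a[1],a[2]]
def best(xy,yaws,ref):
    c=[(max(abs(j[5]-ref),abs(j[5])-2.2),y) for y in yaws if (j:=ik([*xy,ZT],q(y))) is not None and ik([*xy,.01],q(y)) is not None]
    return min(c)[1]
def go(k):
    k-=1; s,t,d,h=F["soc"][k],F["slot"][k],D[k],HT[k]
    yt=best(t,[F["th"],F["th"]+np.pi],0); r=ik([*t,ZT],q(yt))[5]
    ys=best(s,np.linspace(-np.pi,np.pi,24,endpoint=False),r)
    op=min(1,(d+.028)/.085)
    manip.reach([*s,ZT],q(ys)); manip.gripper_to(op)
    manip.servo_line([*s,h],max_speed=.12); f0=readout.get_force()[2]
    manip.gripper_to(0,40); g=readout.get_finger_gap(); print("gap mm",g*85,"grip",readout.get_grip_force(),"fz",f0,readout.get_force()[2])
    if abs(g*85-d*1e3)>6: print("BAD GRASP"); return
    manip.servo_line([*s,ZT],max_speed=.15)
    print("held",readout.get_finger_gap()*85,readout.get_grip_force())
    manip.reach([*t,ZT],q(yt)); manip.servo_line([*t,h+.006+.008],max_speed=.12)
    f0=readout.get_force()[2]; z=h+.014
    while z>h+.0035:
        z-=.0015; manip.servo_line([*t,z],max_speed=.03)
        df=readout.get_force()[2]-f0
        if abs(df)>4: break
    print("set z-h",z-h,"df",df,"tcp",readout.get_position())
    manip.gripper_to(min(1,(d+.022)/.085)); manip.servo_line([*t,ZT],max_speed=.15)
    print(k+1,"t",readout.get_clock())
if __name__=="__main__":
    for a in sys.argv[1:]: go(int(a))
E
python3 pick.py 3
python3 -c "
from workcell import viewer;import cv2
s=viewer.snapshot('side')['pixels'];cv2.imwrite('pics/s1.png',cv2.resize(s[120:360,220:460],None,fx=2.5,fy=2.5))"
```

```text
1 [0.4921 0.367 ] [-0.47 -0.27  0.28 -0.35]
2 [ 0.4761 -0.3569] [ 0.05  0.05 -0.08  0.11]
3 [0.4188 0.232 ] [-0.79 -0.13  0.28 -0.95]
4 [ 0.4394 -0.2439] [-0.22 -0.02  0.11 -0.58]
5 [ 0.5594 -0.2888] [-0.1  -0.14  0.2  -0.18]
['top'] [ 0.5941 -0.0104 -0.3565] [ 0.2 -1.5  0.6 -0.9  0.2 -0.  -0.4  0.9 -0.6  1.4]
['top', 'side'] [ 0.5957 -0.0081 -0.3602] [-0.6 -2.1 -0.3 -1.5 -0.7 -0.7 -1.4  0.3 -1.7  0.7  0.7 -2.   0.6 -1.4
  0.5 -1.5  1.  -1.   1.6 -1.1]
[[0.686, -0.042, 0.006], [0.643, -0.026, 0.006], [0.596, -0.008, 0.006], [0.542, 0.012, 0.006], [0.482, 0.035, 0.006]]
gap mm 33.076732806436034 grip 38.784340023994446 fz 0.49553596894039614 10.6214581936177
held 32.581560435217725 39.79060113430023
set z-h 0.006499999999999995 df 4.389096389776028 tcp [ 0.59583805 -0.0080937   0.01766871]
3 t 10.3833
```

View pics/s1.png

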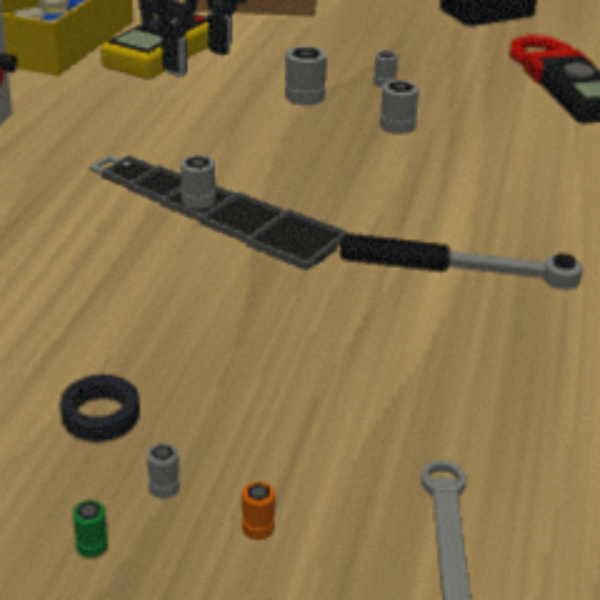

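The side crop shows socket 3 upright in the middle cup, at about (198,180) in the crop, and nothing else disturbed. The tray residuals show the modelled row is about 4 % too long, so the walls are probably shared. Refitting with that.

```bash
sed -i 's/^OFF=.*/OFF=[sum(IN[i+1:])+.002*(5-i)+IN[i]\/2 for i in range(5)]/' vis.py; python3 fit.py | tail -4
python3 - <<'E'
from workcell import viewer
from vis import *
import json
F=json.load(open("fit.json")); s=viewer.snapshot("top"); k=5
im=cv2.resize(s["pixels"][115:245,270:390],None,fx=k,fy=k,interpolation=cv2.INTER_CUBIC)
e=np.array([np.cos(F["th"]),np.sin(F["th"])]); f=np.array([-e[1],e[0]])
for i,c in enumerate(F["slot"]):
    P=[[*(np.array(c)+IN[i]/2*(a*e+b*f)),.006+.006] for a,b in((-1,-1),(-1,1),(1,1),(1,-1))]
    p=((proj(s,P)-[270,115])*k).astype(np.int32); cv2.polylines(im,[p],True,(0,255,255),1)
cv2.imwrite("pics/t1.png",im[:600])
E
```

```text
['top'] [ 0.594  -0.0104 -0.3568] [-0.3 -0.   0.3 -0.1  0.2 -0.  -0.1  0.2 -0.1 -0.1]
['top', 'side'] [ 0.5955 -0.0079 -0.3514] [-1.5 -0.7 -0.8 -0.7 -0.8 -0.6 -1.  -0.4 -0.9 -0.6  1.7 -1.3  1.1 -1.1
  0.6 -1.5  0.6 -1.3  0.5 -1.8]
[[0.682, -0.04, 0.006], [0.642, -0.025, 0.006], [0.596, -0.008, 0.006], [0.543, 0.011, 0.006], [0.485, 0.033, 0.006]]
```

View pics/t1.png

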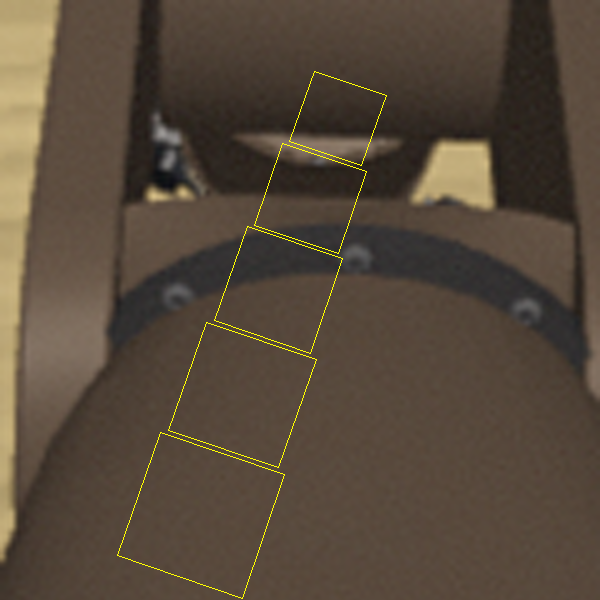

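With shared walls the top-view residuals drop to 0.3 px. The overlay picture is blocked by the arm and shows only its links. I'll average the top-only and joint fits, which differ by about 2.5 mm, and do the rest.

```bash
python3 - <<'E'
import json,numpy as np
F=json.load(open("fit.json")); from vis import OFF
p=(np.array([.594,-.0104,-.3568])+[.5955,-.0079,-.3514])/2
F["slot"]=[[p[0]+(f-OFF[2])*np.cos(p[2]),p[1]+(f-OFF[2])*np.sin(p[2])] for f in OFF]; F["th"]=p[2]
json.dump(F,open("fit.json","w")); print(np.round(F["slot"],3).tolist())
E
python3 pick.py 5 && python3 pick.py 1
python3 -c "
from workcell import viewer;import cv2
s=viewer.snapshot('side')['pixels'];cv2.imwrite('pics/s2.png',cv2.resize(s[120:360,220:460],None,fx=2.5,fy=2.5))"
```

```text
[[0.681, -0.041], [0.641, -0.026], [0.595, -0.009], [0.543, 0.01], [0.484, 0.032]]
gap mm 46.9766690999159 grip 40.169917345047 fz 0.44436155238925534 7.182429346118836
held 46.532848835081396 41.63216471672058
set z-h 0.006499999999999992 df 12.313363279348295 tcp [0.48424403 0.03179681 0.02183255]
5 t 19.625
gap mm 20.484748440721194 grip 38.83943796157837 fz 0.601699187755736 6.083353645079818
held 20.28062157892063 39.09098446369171
set z-h 0.006499999999999994 df 4.959417250623606 tcp [ 0.68127026 -0.04105145  0.01674268]
1 t 29.4833
```

View pics/s2.png

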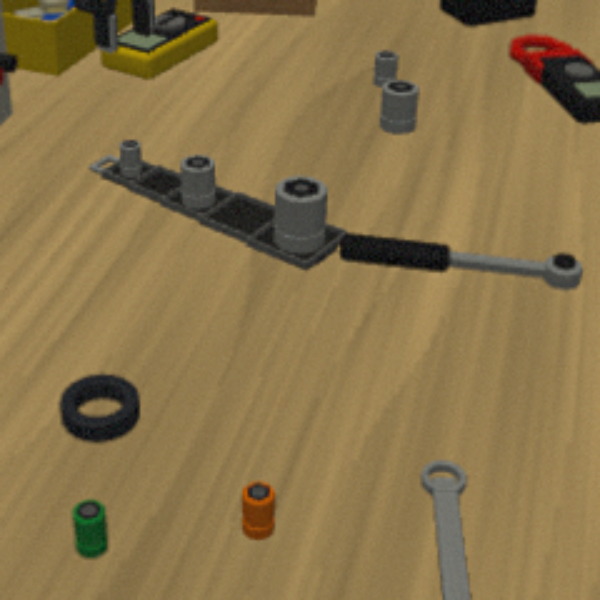

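Sockets 1, 3 and 5 stand upright in their cups, at (130,158), (198,180) and (300,215) in the crop. Now 4 and 2, then move the arm clear and check in the top view.

```bash
python3 pick.py 4 && python3 pick.py 2
python3 - <<'E'
from workcell import viewer,manip,readout
from vis import *
import json
manip.move_joints([1.245,.48,1.596,0,1.065,-.047])
F=json.load(open("fit.json")); s=viewer.snapshot("top"); d=viewer.snapshot("side"); k=5
o=[np.argwhere(r["pixels"]).mean(0)[::-1]+.5 for r in viewer.regions_of("socket_1",s)]
im=cv2.resize(s["pixels"][115:235,270:390],None,fx=k,fy=k,interpolation=cv2.INTER_CUBIC)
for i,c in enumerate(F["slot"]):
    f=lambda p:moments(proj(s,cyl(*p,D[i],H[i])+[0,0,.006]))[0]
    m=min(o,key=lambda v:np.linalg.norm(v-f(c))); x=least_squares(lambda p:f(p)-m,c,diff_step=1e-3).x
    print(i+1,"offset mm",np.round((x-c)*1e3,1))
cv2.imwrite("pics/t2.png",im); cv2.imwrite("pics/s3.png",cv2.resize(d["pixels"][150:250,240:380],None,fx=5,fy=5,interpolation=cv2.INTER_CUBIC))
print(readout.get_clock())
E
```

```text
gap mm 39.6755357467667 grip 39.158944487571716 fz -0.4857594214119001 9.860883682674343
held 39.78359508807481 40.5547696352005
set z-h 0.006499999999999994 df 5.726843424012934 tcp [0.54285917 0.01009579 0.01971102]
4 t 38.6833
gap mm 26.49009278875777 grip 38.891093730926514 fz 0.9650171251758862 6.825082972040134
held 26.642588613092297 39.375303983688354
set z-h 0.006499999999999994 df 5.288635965513984 tcp [ 0.64094838 -0.02614026  0.01676764]
2 t 48.3083
1 offset mm [-0.8 -1.8]
2 offset mm [ 39.  -16.6]
3 offset mm [ 1.7 -2.1]
4 offset mm [-1.5 -2.1]
5 offset mm [-2.9 -1.2]
51.2833
```

View pics/t2.png

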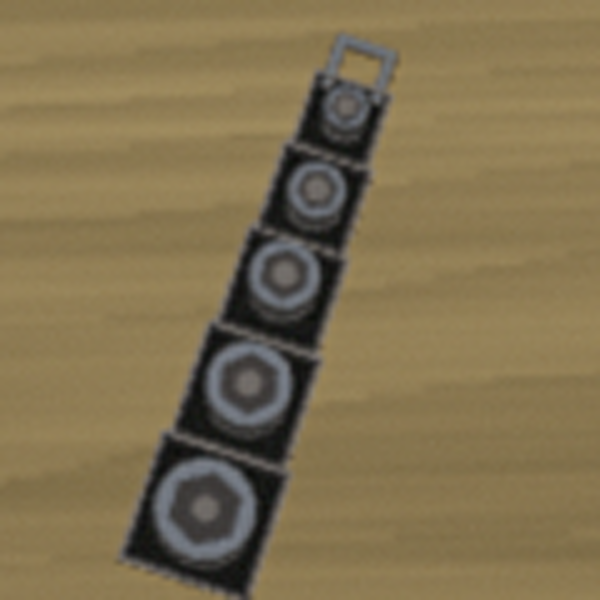

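View pics/s3.png

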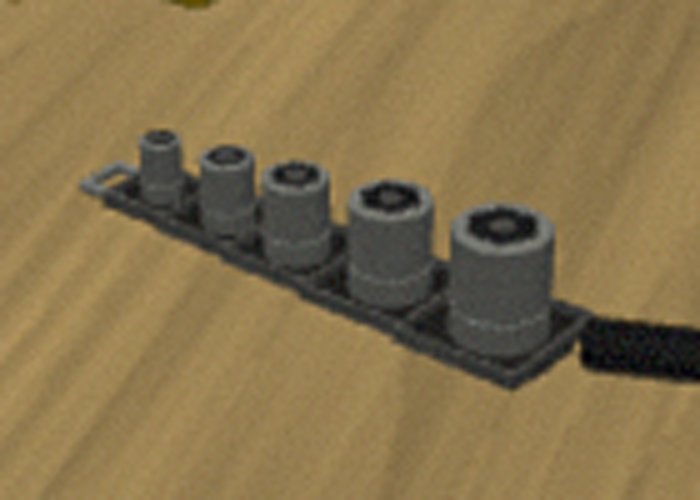

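Both pictures show all five sockets upright, each near the centre of its own cup and in order from the loop. In the top crop they run from (345,107) to (205,508). The large offset printed for socket 2 is a missed detection matched to socket 1; the crop shows socket 2 centred at (316,190).

```bash
python3 -c "
from workcell import manip;manip.sleep(.3);print(manip.hand_in())"
```

```text
the job is handed in; nothing more can be done
None
```

All five sockets stand upright in their own compartments, smallest next to the loop, set down and released, and the job was handed in at about 52 s of the 112 s; the hand-in gave no verdict.

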